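# Park the sheet clamp half open

### The arm

A 6-joint arm with a two-finger parallel gripper is mounted at the origin on the work surface. World frame = base frame: x ahead of the robot, y to its left, z up, the work surface at z = 0. Lengths are in mm, angles in rad, forces in N, time in s.
With the tool pointing down it reaches from about 275 to 825 mm from the base axis. Payload 5.2 kg.
Tool frame: the origin (TCP) lies at the very end of the fingers, on their centre line; the grasp point (between the pads) lies 19 mm behind it; z points along the fingers, y is the direction in which the jaws open and shut (so a half turn about z gives the same grasp; the last joint's range is limited). The gripper opens to 93 mm and grips with 3 to 60 N. Pads are 15 mm wide; open, the fingers measure 128 mm over their backs; the gripper's body (75 mm by 188 mm) begins 65 mm behind the grasp point.
Start: joints at [1.08, 0.259, 1.535, -0, 1.348, -0.203], TCP at [156.092, 527.39, 218.653] pointing down, gripper open.
Joint ranges: [-3.14, 3.14], [-0.91, 2.08], [0.19, 2.58], [-1.22, 4.36], [0.22, 2.71], [-3.12, 3.12]. Speed limits (rad/s): [2.57, 2.57, 3.14, 3.14, 3.14, 3.14].

### API

Orientations are given as [roll, pitch, yaw] about the fixed x, y, z axes, in that order (R = Rz(yaw) Ry(pitch) Rx(roll)).
In Python, from bench import robot gives the robot as it stands. The module is installed in compiled form; this text tells all that it offers. Calls block until the motion is done:
- robot.move_ptp(position, orientation): joint-space move of the TCP to a pose.
- robot.move_linear(position, ori=None, speed=150, f_stop=None): straight line of the TCP; ori=None keeps the orientation; speed is the mean speed in mm/s. With f_stop (N) it stops when the force on the tool has changed by that much, and returns True; else False.
- robot.move_j(angles): joint-space move.
- robot.move_gripper(opening): opening from 0.0 (shut) to 1.0 (fully open); the grip force is fixed at half the most; returns when the fingers have stopped.
- robot.sleep(seconds).
- robot.inverse_kinematics(position, orientation): joint angles nearest the present ones, or None.
- robot.get_image(name): name is "scene" or "top"; returns a dict with "img" (480x640x3 uint8, blue, green, red), "fovy" (degrees; the focal length in pixels is half the picture's height over the tangent of half this angle, whatever the lens; pixels are square), "cx", "cy" (the principal point, pixels), "k1" (the pictures are not rectified: a ray, as slopes to the right and down, at radius r is drawn at 1 + k1 r^2 times it, then the intrinsics apply), "eye" and "orientation" of the camera in the world. Camera axes: x right, y down, z forward; pixel columns grow to the right and rows downward; lengths in mm; the calibration is good to about 2 mm. A picture is of the moment at which its call begins. There is no depth.
A pose or a line that the arm cannot do raises robot.MotionError and nothing moves.
- robot.hand_in(): hands the job in, once; it reports no verdict.
Readings, each from a call of its own:
- robot.current_t(): time.
- robot.current_qpos(): joint angles.
- robot.current_joint_vel(): joint speeds.
- robot.current_joint_efforts(): joint torques, N m.
- robot.current_tcp_pos(): TCP position.
- robot.current_eef_rot(): TCP orientation.
- robot.current_contact_force(): force on the tool from outside, world axes, zero at the start.
- robot.current_ft_torque(): the same for the moment, N m.
- robot.current_gripper_width(): opening from 0.0 (shut) to 1.0 (fully open).
Only numpy, scipy, OpenCV 4.12 (cv2) and the standard library are available. Lean on these libraries where they do the work, as an engineer would, in place of code of your own. Each camera call takes 0.05 s, during which the arm holds its last target. There are 200 camera calls.

### The job

Two sprung slide clamps hold the sheet on the drawing board. Open the one with the orange thumb tab for the next sheet: with the fingertips push its tab back away from the sheet, well past the point where the pin clicks, then let go so that the slide springs back and stays caught on its stop pin, half open. Only push, without pinching or ramming it; leave the blue clamp shut and do not shift or lift anything else on the board.

Things in the scene. Friction and masses are not known exactly. Their poses are not given: they have to be found in the camera images.
- orange_clamp: sprung slide clamp with the orange tab, fixed to the board, 140 mm long. Origin: its centre line, on the board's top (12 mm above the table). +x: level, the way the slide is pushed (away from the sheet). In mm, slide shut: rails x -40 to 95, y +-30, top z 17; sliding tongue x -75 to 40, 42 wide, top z 13, its rubber-padded nose (50 wide) on the sheet; tab x -30 to -20, y +-25, z 13 to 51
- orange_slide (a joint): travel of the orange slide, m: 0 shut, 0.045 hard stop, rubber buffer (2.5 N per mm more) from 0.038. Spring 3.6 N at 0 to 9 N at 0.045; add up to 2 N as the tooth passes the pin, and damping 20 N per m/s. The pin drops at about 0.023: let go beyond that, the slide returns and stays caught at about 0.022; let go earlier, it returns to 0. Once caught it stays
- orange_tab (a point): point on the pushing face of the orange tab (the face towards the sheet), mid width, 36 mm above the board's top, 15 mm below the tab's top and 23 mm above the steel tongue; moves with the slide
- orange_stop (a point): top of the 13 mm brass head of the orange clamp's stop pin, 39 mm above the board's top, on the fixed bridge (x 30 to 50 mm of the clamp, 30 mm high); rides up about 5 mm and drops again as the slide is pushed by
- blue_clamp: the same kind of clamp with a blue tab, to be left shut; axes and sizes as for the orange one; the two may stand either way round, about 170 to 250 mm apart
- blue_slide (a joint): travel of the blue slide in m: 0 = shut, where it must stay
- board: dark drawing board fixed on the table, 420 mm along its x (from -180 to 240 of its origin), 560 along y, 12 thick, with a white sheet on it (flat, part of the board); origin on its underside
- eraser: loose white eraser in a green sleeve, 45 x 22 x 12 mm, on the board between the clamps; origin at the centre of its underside
- ink_jar: loose brown glass ink jar with black lid, 48 mm across, 50 tall, on the board near its right-hand (-y) end; origin at the centre of its underside
- pen_cup: loose red pen cup, 72 mm across, 90 tall, pens in it up to 150 mm, on the board near its left-hand (+y) end; origin at the centre of its underside
- tape_roll: loose roll of paper tape lying flat, 72 mm across, 19 tall, on the board's near right corner; origin at the centre of its underside
There are look-alikes about, which are no part of the job. What is shaped like the ink_jar but green or yellow is not meant.

How it is judged (in metres and radians):
On the way, in this order (a step that is already met when the one before it is completed fails the run):
1. the orange slide is pushed back past its stop pin (beyond 26 mm) (value of joint orange_slide above 0.026 m), for 0.02 s.
2. it is let go, and has come back to rest on the pin, half open (value of joint orange_slide between 0.019 and 0.025 m and contact force between the fingers and orange_clamp below 0.1 N), for 0.2 s.
At the end, for the whole second after the job is handed in: the orange slide rests, let go, on its stop pin at 22 mm (19 to 25 mm); the blue slide is shut (within 3 mm); eraser, ink jar, pen cup and tape roll stand upright within 20 mm of where they were (value of joint orange_slide between 0.019 and 0.025 m and velocity of joint orange_slide between -0.01 and 0.01 m/s and value of joint blue_slide below 0.003 m and distance of each of eraser, ink_jar, pen_cup, tape_roll from where it was at the start of the episode below 0.02 m and angle between each of eraser, ink_jar, pen_cup, tape_roll's own z axis and vertical below 0.1 rad); the robot touches nothing.
It fails at once if the blue slide is pushed open by more than 5 mm (value of joint blue_slide above 0.005 m).
It fails at once if the orange clamp is pinched or rammed (more than 40 N from the fingers) (contact force between the fingers and orange_clamp above 40 N).
It fails at once if a thing on the board is shifted by more than 25 mm or lifted (distance of any of eraser, ink_jar, pen_cup, tape_roll from where it was at the start of the episode above 0.025 m or height (world z) of any of eraser, ink_jar, pen_cup, tape_roll above 0.027 m).
It also fails if it takes over 32 s, if anything falls off the work surface, if the arm or the gripper's body presses on something with over 40 N, if the wrist force passes 120 N, or if a joint passes its speed limit or range.

## Working session

There is one attempt and no reset: what is moved stays moved. The work goes in short steps, each a Python script; the robot and the scene stay as the last script left them, time stands still between calls to the robot, and variables do not carry over. Pictures are saved under pics/ and viewed, about 8 in all and at most 12, crops included, and the job is handed in when it is done.

```bash
mkdir -p pics; cat > h.py <<'E'
import numpy as np, cv2
from bench import robot
from scipy.spatial.transform import Rotation as Ro
def cam(n):
    d=robot.get_image(n); return d
def K(d):
    f=240/np.tan(np.radians(d['fovy'])/2); return np.array([[f,0,d['cx']],[0,f,d['cy']],[0,0,1.]])
def Rm(d):
    o=np.array(d['orientation'],float); return o if o.shape==(3,3) else Ro.from_euler('xyz',o).as_matrix()
def ray(d,uv,z):
    p=cv2.undistortPoints(np.array([[uv]],float),K(d),np.array([d['k1'],0,0,0.]))[0,0]
    v=Rm(d)@[p[0],p[1],1]; e=np.array(d['eye'],float); return e+v*(z-e[2])/v[2]
def proj(d,P):
    R=Rm(d); r=cv2.Rodrigues(R.T)[0]; t=-R.T@np.array(d['eye'],float)
    return cv2.projectPoints(np.array(P,float).reshape(-1,1,3),r,t,K(d),np.array([d['k1'],0,0,0.]))[0][:,0]
E
python3 - <<'E'
from h import *
for n in('scene','top'):
    d=cam(n); cv2.imwrite(f'pics/{n}0.png',d['img']); print(n,{k:v for k,v in d.items() if k!='img'})
print(robot.current_t(),robot.current_tcp_pos(),robot.current_eef_rot())
E
```

```text
scene {'fovy': 44.441251528948534, 'cx': 320.3775575476938, 'cy': 243.12466147075642, 'k1': 0.05030005195823625, 'eye': array([ 993.30656583,  321.90140098, 1016.82641285]), 'orientation': array([-2.59428986, -0.01482175,  2.23321914])}
top {'fovy': 54.01573804916302, 'cx': 318.2040132590982, 'cy': 238.3363789348023, 'k1': -0.0815335446851429, 'eye': array([ 358.25153104,  -21.59525166, 1091.59836459]), 'orientation': array([-2.98253473,  0.02648362, -1.5802902 ])}
0.1 [155.87097006 526.95211642 217.89275448] [-3.13997876e+00 -2.98570699e-04  2.85378981e+00]
```

View pics/scene0.png

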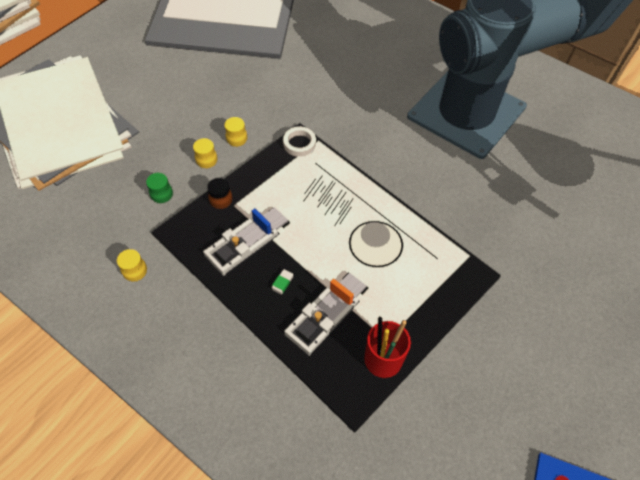

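View pics/top0.png

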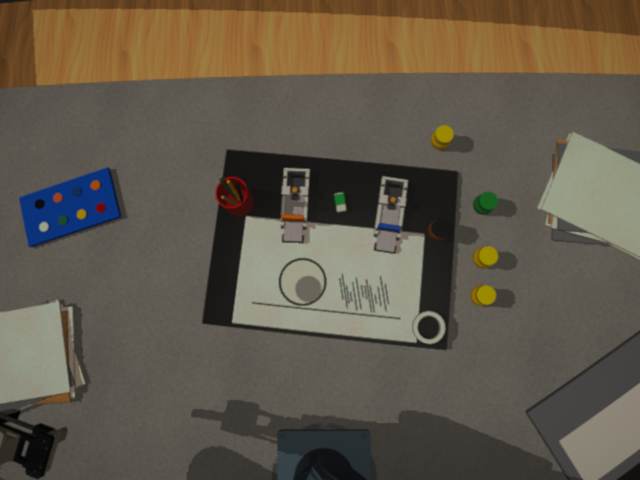

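The scene view shows the orange tab at about (342,291), blue tab at (262,220), eraser (283,281), cup (387,348) and ink jar (220,193). In the top view the orange tab is at (294,217), blue tab (391,228), eraser (340,202) and cup (233,195). The only thing that could be taken for the target is the blue clamp, so the orange one it is; the orange-brown dots are the stop pins. Next is a close crop.

```bash
python3 - <<'E'
import cv2,numpy as np
a=cv2.imread('pics/top0.png')[155:255,250:350]; b=cv2.imread('pics/scene0.png')[260:360,275:375]
f=lambda i:cv2.resize(i,(400,400),interpolation=cv2.INTER_CUBIC)
cv2.imwrite('pics/c1.png',np.hstack([f(a),f(b)]))
E
```

```text
(no output)
```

View pics/c1.png

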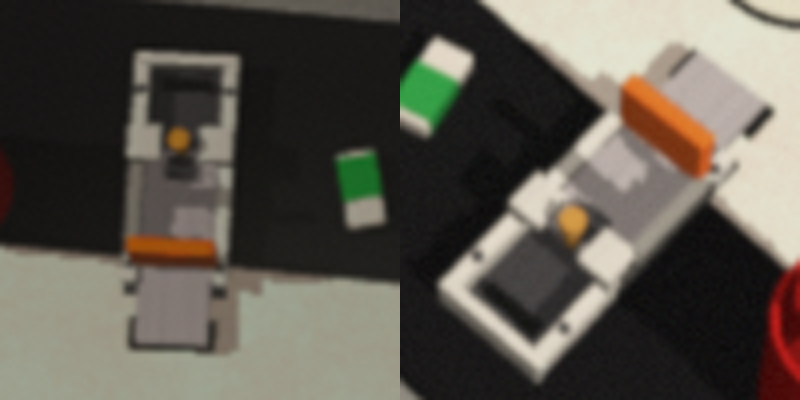

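```bash
cat > fit.py <<'E'
from h import *
from scipy.optimize import least_squares
from bench import robot
D={n:robot.get_image(n) for n in('top','scene')}
T=lambda u,v:(250+u/4-.4,155+v/4-.4); S=lambda u,v:(275+(u-400)/4-.4,260+v/4-.4)
obs=[('top',T(135,52),(95,30,17)),('top',T(240,54),(95,-30,17)),('top',T(179,138),(40,0,39)),('top',T(126,238),(-20,25,51)),('top',T(215,240),(-20,-25,51)),('top',T(130,349),(-75,25,10)),('top',T(215,351),(-75,-25,10)),
('scene',S(540,368),(95,30,17)),('scene',S(440,283),(95,-30,17)),('scene',S(572,213),(40,0,39)),('scene',S(627,78),(-30,-25,51)),('scene',S(715,138),(-30,25,51))]
def W(p,q):
    c,s=np.cos(p[2]),np.sin(p[2]); return [p[0]+c*q[0]-s*q[1],p[1]+s*q[0]+c*q[1],12+q[2]]
def res(p): return np.concatenate([proj(D[n],W(p,q))[0]-uv for n,uv,q in obs])
p0=[*ray(D['top'],T(180,200),25)[:2],0.]
r=least_squares(res,p0,loss='soft_l1'); print(r.x); print(res(r.x).reshape(-1,2).round(1).tolist())
for n in D:
    rr=least_squares(lambda p:np.concatenate([proj(D[m],W(p,q))[0]-uv for m,uv,q in obs if m==n]),p0); print(n,rr.x)
p=r.x
print('tab',W(p,(-30,0,36)),'pin',W(p,(40,0,39)))
for nm,uv,z in(('cup',(235,200),60),('eraser',(340,202),20),('blue tab',(391,227),60)): print(nm,ray(D['top'],uv,z))
R0=robot.current_qpos()
for yaw in (0,np.pi,np.pi/2,-np.pi/2):
  for x in(-60,-33,10):
    q=robot.inverse_kinematics(W(p,(x,0,30)),[np.pi,0,p[2]+yaw]); print(yaw,x,None if q is None else np.round(q,2))
E
python3 fit.py
```

```text
[ 6.00821618e+02  6.03756178e+01 -5.14849129e-02]
[[-0.0, 0.6], [-0.8, 0.9], [-0.2, -0.3], [0.1, -1.1], [0.1, -0.8], [-0.3, -1.8], [0.0, -1.4], [0.0, -0.8], [0.1, -0.4], [-0.2, 1.0], [0.9, -2.4], [-0.0, -1.3]]
top [ 5.99459130e+02  6.00133353e+01 -5.34287990e-02]
scene [ 6.02160436e+02  6.12270039e+01 -5.58120773e-02]
tab [np.float64(570.8613694414784), np.float64(61.91948294649194), 48] pin [np.float64(640.7686155636221), np.float64(58.31713099005891), 51]
cup [614.65320682 191.99945908  60.        ]
eraser [615.63400874 -46.52637293  20.        ]
blue tab [ 547.345459   -157.98537607   60.        ]
0 -60 [-0.09  0.43  1.77 -0.    0.94  1.53]
0 -33 [-0.09  0.47  1.7  -0.    0.97  1.54]
0 10 [-0.08  0.53  1.59 -0.    1.02  1.54]
3.141592653589793 -60 [-0.09  0.43  1.77  0.    0.94 -1.61]
3.141592653589793 -33 [-0.09  0.47  1.7   0.    0.97 -1.61]
3.141592653589793 10 [-0.08  0.53  1.59  0.    1.02 -1.6 ]
1.5707963267948966 -60 [-0.09  0.43  1.77 -0.    0.94 -0.04]
1.5707963267948966 -33 [-0.09  0.47  1.7  -0.    0.97 -0.03]
1.5707963267948966 10 [-0.08  0.53  1.59 -0.    1.02 -0.03]
-1.5707963267948966 -60 [-0.09  0.43  1.77 -0.    0.94  3.1 ]
-1.5707963267948966 -33 [-0.09  0.47  1.7  -0.    0.97  3.11]
-1.5707963267948966 10 [-0.08  0.53  1.59 -0.    1.02  3.11]
```

```bash
cat >> h.py <<'E'
P=np.array([600.8,60.4,-.0515])
def W(q):
    c,s=np.cos(P[2]),np.sin(P[2]); return [P[0]+c*q[0]-s*q[1],P[1]+s*q[0]+c*q[1],12+q[2]]
def loc(w):
    c,s=np.cos(P[2]),np.sin(P[2]); d=np.array(w)-[P[0],P[1],12]; return np.round([c*d[0]+s*d[1],-s*d[0]+c*d[1],d[2]],1)
ORI=[np.pi,0,P[2]+np.pi/2]
def st(m): print(m,round(robot.current_t(),2),loc(robot.current_tcp_pos()),np.round(robot.current_contact_force(),2))
E
python3 - <<'E'
from h import *
robot.move_gripper(0.0); st('shut')
robot.move_ptp(W((-80,0,220)),ORI); st('above')
print(robot.move_linear(W((-80,0,60)),ORI,speed=120,f_stop=8)); st('low')
print(robot.move_linear(W((-80,0,27)),ORI,speed=60,f_stop=4)); st('down')
d=cam('scene'); t=cam('top')
f=lambda i:cv2.resize(i,(400,400),interpolation=cv2.INTER_CUBIC)
cv2.imwrite('pics/c2.png',np.hstack([f(t['img'][145:265,235:355]),f(d['img'][230:350,275:395])]))
E
```

```text
shut 1.65 [-468.2  443.5  206.7] [ 0.48 -0.54  0.64]
above 3.77 [-80.2   0.9 220. ] [ 0.64 -0.36  0.45]
False
low 5.25 [-79.4   0.   60.7] [0.47 0.07 0.18]
False
down 5.95 [-80.    0.   26.8] [ 0.33 -0.49  0.57]
```

View pics/c2.png

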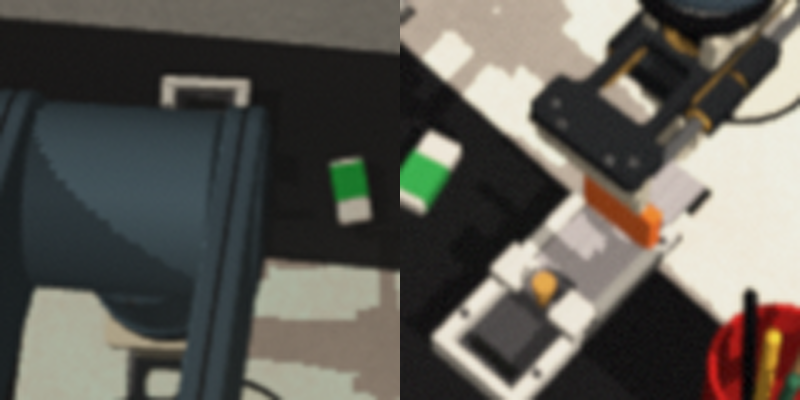

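The top view is blocked by the arm. The scene crop shows the gripper standing on the sheet side of the orange tab at about (620,210), roughly centred, with the clamp still shut. Next I feel for contact, then push.

```bash
python3 - <<'E'
from h import *
c=robot.move_linear(W((-30,0,27)),ORI,speed=15,f_stop=2.5); st(('contact',c))
x0=loc(robot.current_tcp_pos())[0]
if c:
    for k in (8,16,24,30):
        s=robot.move_linear(W((x0+k,0,27)),ORI,speed=25,f_stop=14); st((k,s))
        if s: break
    d=cam('scene'); cv2.imwrite('pics/c3.png',cv2.resize(d['img'][230:350,275:395],(480,480),interpolation=cv2.INTER_CUBIC))
E
```

```text
('contact', True) 8.18 [-46.    0.   26.5] [0.4  0.63 0.36]
(8, False) 8.65 [-40.4   0.   26.2] [-6.36  0.05  3.14]
(16, False) 9.12 [-32.   -0.   26.2] [-5.76 -0.75  1.61]
(24, False) 9.58 [-24.2  -0.1  26.2] [-7.08 -0.8   1.8 ]
(30, False) 9.97 [-18.3  -0.1  26.2] [-6.8  -1.37  3.21]
```

View pics/c3.png

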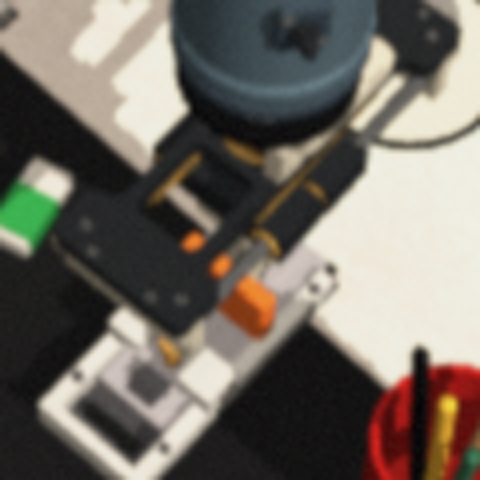

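The tab has moved back towards the bridge, with the gripper still behind it. The force of about 7 N fits the spring at roughly 25 mm. I push further, checking force, then let go.

```bash
python3 - <<'E'
from h import *
for x in (-14,-10.5):
    s=robot.move_linear(W((x,0,27)),ORI,speed=20,f_stop=9); st((x,s))
robot.sleep(.15); st('hold')
robot.move_linear(W((-35,0,27)),ORI,speed=40); st('back1')
robot.move_linear(W((-75,0,27)),ORI,speed=60); st('back2')
robot.move_linear(W((-80,0,220)),ORI,speed=150); st('up')
robot.move_ptp([300,300,300],[np.pi,0,1.5]); st('away')
d=cam('scene'); t=cam('top')
f=lambda i:cv2.resize(i,(400,400),interpolation=cv2.INTER_CUBIC)
cv2.imwrite('pics/c4.png',np.hstack([f(t['img'][155:255,250:350]),f(d['img'][260:360,275:375])]))
cv2.imwrite('pics/top4.png',t['img'])
E
```

```text
(-14, False) 10.28 [-16.4  -0.2  26.3] [-7.1  -1.46  3.49]
(-10.5, False) 10.6 [-13.   -0.2  26.2] [-8.11 -1.09  3.3 ]
hold 10.75 [-13.1  -0.2  26.2] [-6.74 -1.55  3.53]
back1 11.51 [-34.4  -0.   27.3] [ 0.    0.34 -0.4 ]
back2 12.32 [-74.6  -0.   27.2] [ 0.29 -0.18  0.8 ]
up 13.76 [-80.5  -0.  219. ] [-0.45 -0.35 -0.15]
away 15.01 [-312.1  223.5  287.6] [-0.03 -0.72  0.89]
```

View pics/c4.png

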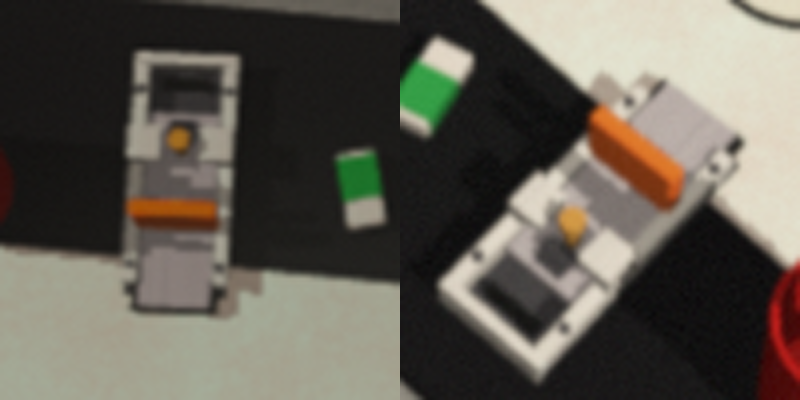

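View pics/top4.png

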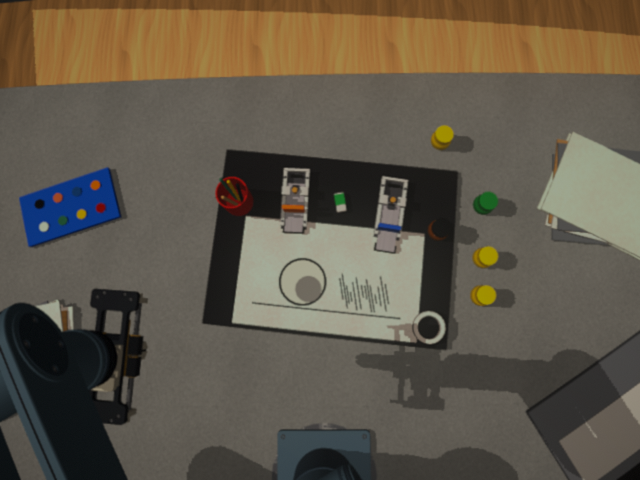

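The tab and nose have moved back by about 9.4 px, roughly 21 mm, so the slide is caught half open. The blue clamp, eraser (340,202), cup, jar and tape are at the same pixels as before, and the arm is clear.

```bash
python3 -c "
from h import *
a=cv2.imread('pics/top0.png')[150:350,205:460].astype(int);b=cam('top')['img'][150:350,205:460].astype(int)
m=(abs(a-b).max(2)>60).astype(np.uint8); n,_,s,c=cv2.connectedComponentsWithStats(m)
print([(s[i,4],(c[i]+[205,150]).round()) for i in range(1,n) if s[i,4]>5]); robot.hand_in()"
```

```text
[(np.int32(17), array([292., 184.])), (np.int32(9), array([301., 184.])), (np.int32(18), array([295., 197.])), (np.int32(132), array([294., 208.])), (np.int32(139), array([293., 218.])), (np.int32(7), array([284., 231.])), (np.int32(7), array([293., 232.])), (np.int32(85), array([294., 240.]))]
the job is handed in; nothing more can be done
```

I opened the orange clamp: with the fingers shut, I pushed its tab back, let go, and the slide stayed caught half open on its pin. I then moved the arm clear and handed the job in about 15 s into the run; no verdict is given.

- **Push:** the slide went back about 27 to 33 mm past shut. That range is from the TCP's travel; I could not see the slide directly at full push. The readings stayed near 9 N.
- **Rest position:** the last pictures put the slide at about 21 mm, measured from both the tab and the nose, against the 22 mm expected.
- **Rest of the board:** comparing the top view before and after showed changes only at the orange clamp. The blue clamp, eraser, ink jar, pen cup and tape roll looked unmoved.
- **One doubtful reading:** the first contact stop, 46 mm short of the clamp's origin, read only 0.4 N afterwards and may have been a false trigger. Even in the worst case, with contact only at 40.4 mm, the push still passed 26 mm.

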